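# Hold a printing block in the register corner

### The arm

A 6-joint arm with a two-finger parallel gripper is mounted at the origin on the work surface. World frame = base frame: x ahead of the robot, y to its left, z up, the work surface at z = 0. Lengths are in mm, angles in rad, forces in N, time in s.
With the tool pointing down it reaches from about 300 to 875 mm from the base axis. Payload 6.4 kg.
Tool frame: the origin (TCP) lies on the centre line of the jaws, within the pads' length; the fingertips stand 25 mm ahead of it and the grasp point (between the pads) lies 6 mm ahead of it; z points along the fingers, y is the line along which they close (so a half turn about z gives the same grasp; the last joint's range is limited). The gripper opens to 85 mm and grips with 20 to 120 N. Pads are 22 mm wide; open, the fingers measure 114 mm over their backs; the gripper's body (76 mm by 85 mm) begins 54 mm behind the grasp point. The pads swing forward as they close: fully open they stand 13 mm farther back than shut.
Start: joints at [1.125, 0.181, 1.607, -0, 1.354, -0.206], TCP at [136.555, 558.564, 256.288] pointing down, gripper open.
Joint ranges: [-2.99, 2.99], [-0.89, 2.07], [0.3, 2.58], [-1.14, 4.28], [0, 2.63], [-3.12, 3.12]. Speed limits (rad/s): [2.57, 2.57, 3.01, 3.14, 3.14, 3.14].

### API

Orientations are given as a unit quaternion [w, x, y, z].
In Python, from bench import telemetry, imaging, env gives the robot as it stands.
- The arm moves only by the shell command python3 -m creep 'ROWS'. ROWS is text: rows parted by semicolons, each of 7 numbers parted by spaces: the turn, a rotation vector about the world's x, y, z in degrees, then the shift along the world's x, y, z in cm, then the finger opening in cm, from 0 to 8.54. A call has exactly 10 rows; each row shifts and turns the commanded pose from where the row before left it; what a row does not reach is not made up. A row lasts 1/10 s, in which the tool goes at most 50 mm and 8.59 degrees, less where a joint would pass 70% of its speed; a pose out of reach is approached as far as the arm can. A call is refused whole if a number of a shift passes 5 or a number of a turn 8.59, either way. A call with a gripper value outside its range is refused whole. The fingers move at their own pace and stop on an object; the grip force is fixed at half the most. Time passes only in rows, so rows that do not move let the fingers close, or fill a call up. It gives the time, the measured TCP pose, the force, the opening and the grip force at its end, in the units of the state.
- telemetry.get_obs(): the state, without advancing time (a new reading comes with each control period).
- imaging.capture(name): name is "side" or "top" or "wrist"; returns the picture (480x640x3 uint8, red, green, blue); there is no depth.
- imaging.get_calibration(name): a dict with "fx", "fy", "cx", "cy" (pixels), "R" (3x3) and "t" (3): a world point X has camera coordinates R X + t. Camera axes: x right, y down, z forward; pixel columns grow to the right and rows downward; lengths in mm; the calibration is good to about 2 mm. A picture is of the moment at which its call begins: read the wrist's pose just before it. get_calibration takes no time and is no camera call; for the wrist camera it gives the pose at the moment of the call.
- env.close_job(): hands the job in; it is judged then, once.
The state is a dict: "time_s": time; "q": joint angles; "joint_vel": joint speeds; "joint_efforts": joint torques, N m; "ee_pos": TCP position; "ee_rot": TCP orientation; "wrist_force": force on the tool from outside, world axes, zero at the start; "torque": the same for the moment, N m; "grip_width": opening from 0.0 (shut) to 1.0 (fully open); "grip_force": force on a finger pad.
Only numpy, scipy, OpenCV 4.12 (cv2) and the standard library are available. Lean on these libraries where they do the work, as an engineer would, in place of code of your own. Each camera call takes 0.05 s, during which the arm holds its last target. There are 200 camera calls.

### The job

Lift the printing block with the brass end by its handle and set it carved face down on the cream sample panel, its long side flush along the aluminium rail and its brass end up against the red stop. Then press it diagonally, down onto the panel and into the rail at the same time, with about 10 N each way, and finish while still holding that push: do not let go. Leave the spare block, the tin and the brush where they are.

Things in the scene. Friction and masses are not known exactly. Their poses are not given: they have to be found in the camera images.
- block: the printing block to use: mid-brown hardwood base 80 (its x) x 110 (its y) x 34 mm high with a dark red-brown carved face underneath; a pale wooden bar handle on top (28 mm wide in x, 84 mm long in y, 36 mm high, so its top is 70 mm above the carved face); the whole -y end of the base is a brass shoe 12 mm thick. About 0.24 kg. Origin: centre of the underside, z up. At the start it stands on the table, carved face down, brass end within about 60 degrees of the world's -y.
- block_brass (a point): on the block: middle of the lower edge of the brass end face (55 mm from the block's origin towards its -y)
- block_grip (a point): on the block: middle of the bar handle, 56 mm above the carved face (22 mm above the top of the base), a good height to grip; the fingers should close along the block's x, across the 28 mm
- panel: cream sample panel with red-brown printed stripes and checks, 200 (x) x 260 (y) x 10 mm, fixed on a thin plywood base; its top is 15 mm above the table. Origin: centre of its underside. It is fast to the table, but lies at a different place and angle (up to about 0.4 rad) each time. The block drags on it (friction about 0.6), so when pressed down hard before it touches the rail it sticks short of it: bring it against the rail first, or lightly.
- rail: bare aluminium fence rail fixed on the far (+x) edge of the panel, 20 mm thick (its x), 260 mm long (its y, along the panel's y), standing 26 mm above the panel top. Origin: centre of its underside, at panel-top height; its inner face, the one the block goes against, is 10 mm from it towards -x.
- stop: red stop block fixed at the -y end of the rail: 55 (x) x 20 (y) x 26 mm high above the panel top. Origin: centre of its underside; its inner face is 10 mm from it towards +y.
- home (a point): point on the panel top, with the panel's axes (x towards the rail, y away from the stop): the block's origin comes here, with its axes along these, when its long side touches the rail and its brass end touches the stop
- spare: spare printing block, leave alone: dark wood, square 88 x 88 x 34 mm, with a round knob, 76 mm high overall. Origin: centre of its underside. It and the printing block may have changed places.
- tin: paint tin with a green label, leave alone: 70 mm across, 85 mm high. Origin: centre of its underside.
- brush: brush lying near the far edge of the table, leave alone. About 200 mm long, origin on its underside.
Mind the look-alikes: they are no part of the job. Several things have the shape of the block; the one meant has the colours described above.

How it is judged (in metres and radians):
On the way:
1. the printing block is lifted clear of the table, held by the gripper (height (world z) of block above 0.022 m and contact force between the fingers and block above 1 N), for 0.2 s.
At the end, for the whole second after the job is handed in: The block lies still and flat on the panel (3 mm, 0.05 rad), square to the rail within 0.05 rad and 4 mm, brass end within 6 mm of the stop; the robot still pushes it, and through the last second it bears on the rail with over 4 N and on the panel with over 7 N (x of block in the frame of home between -0.004 and 0.004 m and y of block in the frame of home between -0.004 and 0.006 m and z of block in the frame of home between -0.003 and 0.003 m and y of block_brass in the frame of home below -0.04 m and angle between the x axis of block and the x axis of home, either way round below 0.05 rad and angle between block's own z axis and vertical below 0.05 rad and contact force between block and rail above 4 N and contact force between block and panel above 7 N and contact force between any of the fingers, the arm and block above 2 N and linear speed of block below 0.01 m/s); the arm keeps its last pose, push and grip.
It fails at once if the spare is pushed more than 25 mm (distance of spare from where it was at the start of the episode above 0.025 m).
It fails at once if the tin is pushed more than 25 mm (distance of tin from where it was at the start of the episode above 0.025 m).
It fails at once if the brush is pushed more than 25 mm (distance of brush from where it was at the start of the episode above 0.025 m).
It also fails if it takes over 42 s, if anything falls off the work surface, if the arm or the gripper's body presses on something with over 40 N, if the wrist force passes 120 N, or if a joint passes its speed limit or range.

## Working session

There is one attempt and no reset: what is moved stays moved. The work goes in short steps, Python scripts to look and compute and a shell command to move; the robot and the scene stay as the last step left them, time stands still between calls to the robot, and variables do not carry over. Pictures are saved under pics/ and viewed, at most 10 in all, crops included, and the job is handed in when it is done.

```bash
ls; mkdir -p pics; python3 - <<'E'
from bench import telemetry, imaging
import cv2, numpy as np
for n in("top","side"):
    im=imaging.capture(n); cv2.imwrite(f"pics/{n}0.png",im[:,:,::-1])
    c=imaging.get_calibration(n); print(n,c["fx"],c["cx"],c["cy"],np.round(c["R"],3).tolist(),np.round(c["t"]).tolist())
o=telemetry.get_obs(); print({k:np.round(v,3).tolist() for k,v in o.items()})
E
```

```text
pics
top 499.44090259835946 311.5757981830009 246.61612518461942 [[0.006, -1.0, 0.016], [-0.992, -0.008, -0.122], [0.123, -0.016, -0.992]] [50.0, 575.0, 1019.0]
side 603.952840487147 317.69699019452486 244.54244947761327 [[0.771, -0.637, 0.018], [-0.304, -0.393, -0.868], [0.56, 0.664, -0.496]] [-410.0, 251.0, 1034.0]
{'time_s': 0.1, 'q': [1.125, 0.181, 1.608, -0.0, 1.354, -0.206], 'joint_vel': [0.001, -0.001, -0.001, 0.001, 0.002, -0.001], 'joint_efforts': [0.001, -44.588, -35.224, -0.0, 0.004, 0.0], 'ee_pos': [136.347, 558.118, 255.449], 'ee_rot': [-0.0, 0.12, 0.993, -0.001], 'wrist_force': [0.512, 0.047, 0.647], 'torque': [0.056, 0.041, -0.019], 'grip_force': 0.0, 'grip_width': 1.0}
```

View pics/top0.png

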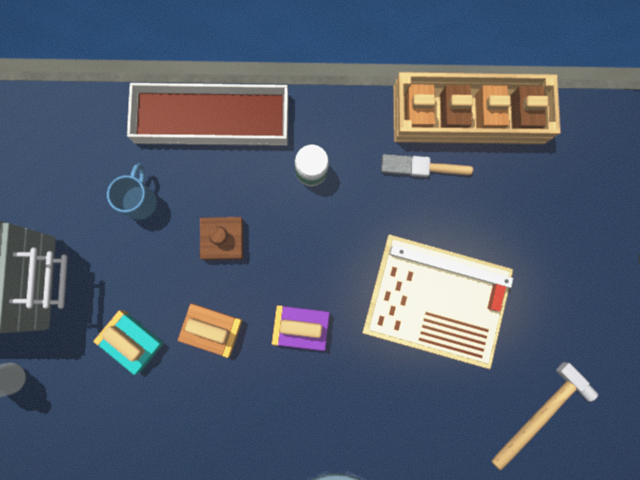

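View pics/side0.png

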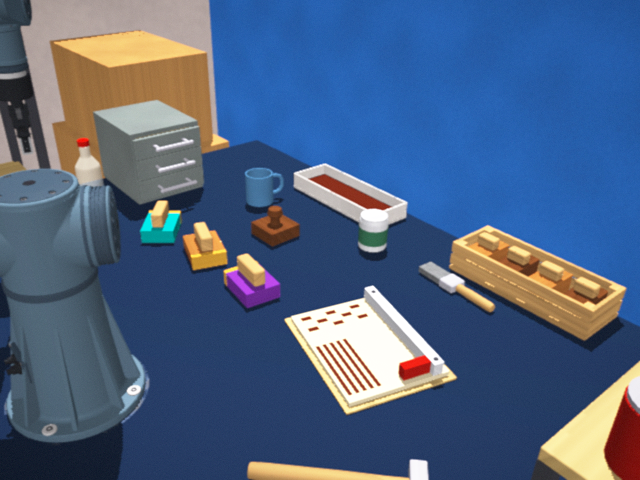

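The top view shows the candidates: a teal block at (128,342), a brown one with a yellow/brass end at (210,331) with its end at (238,337), and a purple one at (300,328). The crate holds small blocks at (424..537,103), and the dark knobbed spare is at (221,238). The brown one at (210,331) fits, and it appears in the side view at (205,247). The panel is at (440,300), with the rail from (395,248) to (510,282) and the red stop at (498,297).

I'll check this choice in a close crop.

```bash
python3 - <<'E'
import cv2, numpy as np
t=cv2.imread("pics/top0.png"); s=cv2.imread("pics/side0.png")
def c(im,x,y,w,h): return cv2.resize(im[y:y+h,x:x+w],(400,300),interpolation=cv2.INTER_CUBIC)
cv2.imwrite("pics/crop1.png",np.vstack([np.hstack([c(t,170,300,80,60),c(s,170,215,80,60)]),np.hstack([c(t,360,232,160,120),c(s,280,283,180,135)])]))
E
```

```text
(no output)
```

View pics/crop1.png

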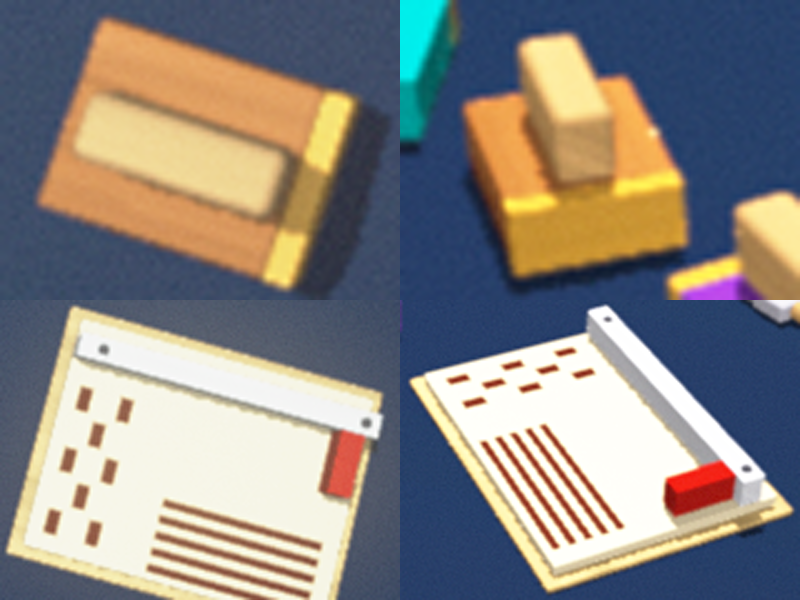

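The crop confirms a brown base, a pale handle and a brass end. I'll triangulate its corners, the rail screws and the stop.

```bash
cat > h.py <<'E'
from bench import telemetry, imaging
import cv2, numpy as np
def P(c):
    K=np.array([[c["fx"],0,c["cx"]],[0,c["fy"],c["cy"]],[0,0,1]]); return K@np.c_[c["R"],c["t"]]
def tri(c1,p1,c2,p2):
    X=cv2.triangulatePoints(P(c1),P(c2),np.array(p1,float).reshape(2,1),np.array(p2,float).reshape(2,1)); return (X[:3]/X[3]).ravel()
def atz(c,p,z):
    M=P(c); H=np.c_[M[:,0],M[:,1],M[:,2]*z+M[:,3]]; v=np.linalg.solve(H,[p[0],p[1],1]); return v[:2]/v[2]
def proj(c,X):
    v=P(c)@np.r_[X,1]; return v[:2]/v[2]
E
python3 - <<'E'
from h import *
t,s=imaging.get_calibration("top"),imaging.get_calibration("side")
print(np.round(-np.array(t["R"]).T@t["t"]))
def tp(x,y,k=5,o=(170,300)): return x/k+o[0],y/k+o[1]
B={'brass+x':((357,97),(285,180)),'brass-x':((293,290),(105,207)),'far-x':((38,206),(65,107)),'far+x':((105,18),(228,77)),'handle':((182,154),(166,76))}
for k,(a,b) in B.items():
    p=tp(*a);q=(b[0]/5+170,b[1]/5+215);X=tri(t,p,s,q); print(k,X.round(1),'top@34/70',atz(t,p,70 if k=='handle' else 34).round(1),'side',atz(s,q,70 if k=='handle' else 34).round(1))
S={'screwL':((104,49),(207,18)),'screwR':((366,123),(346,168)),'stopin_far':((321,191),(266,182)),'stopin_rail':((340,132),(328,162))}
for k,(a,b) in S.items():
    p=tp(*a,2.5,(360,232)); q=(b[0]*.45+280,b[1]*.45+283);X=tri(t,p,s,q); print(k,X.round(1),atz(t,p,41).round(1),atz(s,q,41).round(1))
E
```

```text
[ 446.   71. 1081.]
brass+x [423.6 197.9  34.8] top@34/70 [422.1 198.9] side [425.2 198.3]
brass-x [344.9 222.1  37.8] top@34/70 [343.7 223.2] side [348.3 227.3]
far-x [379.8 327.6  31.2] top@34/70 [377.  328.7] side [379.3 321. ]
far+x [456.1 302.9  32.8] top@34/70 [454. 304.] side [456.3 299.7]
handle [401.7 262.7  68.5] top@34/70 [400.1 263.5] side [401.4 259.2]
screwL [ 566.2 -135.2   42.4] [ 565.2 -134.6] [ 568.6 -134.1]
screwR [ 506.  -354.5   41.9] [ 504.6 -353.7] [ 508.1 -354.3]
stopin_far [ 450.9 -319.2   32.9] [ 447.9 -313.7] [ 446.1 -326.4]
stopin_rail [ 501.6 -336.7   37.7] [ 497.  -331.5] [ 502.4 -340.6]
```

The triangulated heights agree with the text (34, 70 and 41). The block's centre is about (400,263) with yaw -17.3°, and the panel's yaw is about -15.4°. I'll move above the block.

```bash
python3 -m creep '0 0 -8.5 2.6 -2.95 0 8.5;0 0 -8.5 2.6 -2.95 0 8.5;0 0 -8.5 2.6 -2.95 0 8.5;0 0 -8.5 2.6 -2.95 0 8.5;0 0 -8.5 2.6 -2.95 0 8.5;0 0 -8.5 2.6 -2.95 0 8.5;0 0 -8.5 2.6 -2.95 0 8.5;0 0 -8.5 2.6 -2.95 0 8.5;0 0 -8.5 2.6 -2.95 0 8.5;0 0 -8.5 2.6 -2.95 0 8.5'
python3 - <<'E'
from h import *
o=telemetry.get_obs(); c=imaging.get_calibration("wrist"); im=imaging.capture("wrist"); cv2.imwrite("pics/w1.png",im[:,:,::-1]); np.save("w1.npy",c,allow_pickle=True)
print({k:np.round(o[k],3).tolist() for k in("time_s","q","ee_pos","ee_rot")}); print(np.round(c["R"],3).tolist(),np.round(-np.array(c["R"]).T@c["t"]),c["fx"])
E
```

```text
time_s: 1.1
ee_pos: [397.2, 262.1, 256.1]
ee_rot: [-0.0, 0.761, 0.649, -0.0]
wrist_force: [-0.1, 0.5, 0.4]
grip_width: 0.99
grip_force: 0.0
{'time_s': 1.1, 'q': [0.333, -0.046, 1.848, 0.0, 1.34, 0.492], 'ee_pos': [397.16, 262.124, 256.077], 'ee_rot': [-0.0, 0.761, 0.649, -0.0]}
[[0.987, -0.159, -0.001], [-0.152, -0.948, 0.279], [-0.045, -0.275, -0.96]] [409. 331. 373.] 424.3635968631798
```

View pics/w1.png

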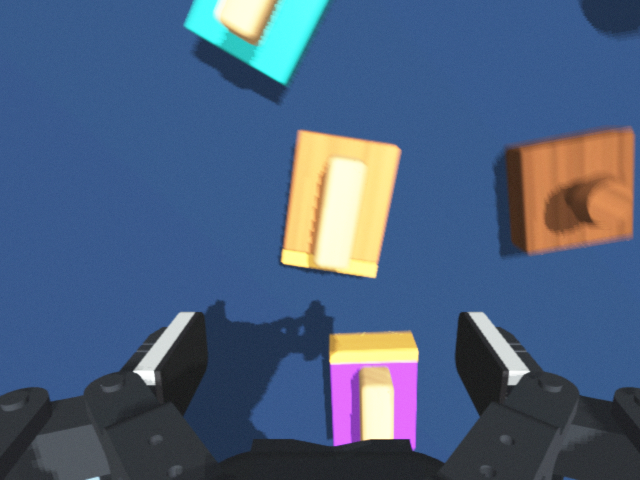

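The wrist view shows the brown block centred at about (340,205). Its base corners are (297,131), (400,148), (378,266) and (283,252), and the handle top centre is at (340,214). Teal is at (260,35), purple at (373,395) and the spare at (570,190).

```bash
python3 - <<'E'
from h import *
c=np.load("w1.npy",allow_pickle=True).item(); t=imaging.get_calibration("top")
W=[(297,131),(400,148),(378,266),(283,252)]; T=[(38,206),(105,18),(357,97),(293,290)]
L=[]
for w,p in zip(W,T):
    p=(p[0]/5+170,p[1]/5+300); L.append(atz(c,w,34)); print(L[-1].round(1),tri(c,w,t,p).round(1))
L=np.array(L); print(L.mean(0)); print([np.degrees(np.arctan2(*(d[::-1]))) for d in (L[1]-L[0],L[2]-L[3],L[0]-L[3],L[1]-L[2])],[np.linalg.norm(d) for d in (L[1]-L[0],L[2]-L[3],L[0]-L[3],L[1]-L[2])])
h=[(333,158),(365,162),(348,270),(315,266)]
H=np.array([atz(c,w,70) for w in h]);print(H.round(1),H.mean(0)); print(tri(c,(340,214),t,(182/5+170,154/5+300)))
o=telemetry.get_obs(); R=cv2.Rodrigues; q=o["ee_rot"]
from scipy.spatial.transform import Rotation as Ro
M=Ro.from_quat([q[1],q[2],q[3],q[0]]).as_matrix(); print(np.degrees(np.arctan2(M[1,1],M[0,1])),M.round(3).tolist())
E
```

```text
[380.9 326.8] [379.1 327.   40.6]
[458.1 301.4] [455.  301.9  45.8]
[428.6 207.2] [425.  201.2  19.8]
[351.6 232.1] [344.1 226.1  11.8]
[404.82380147 266.88427373]
[np.float64(-18.228396097236924), np.float64(-17.932017283567852), np.float64(72.79610555884508), np.float64(72.60650743941018)] [np.float64(81.29604875699692), np.float64(80.9629976119169), np.float64(99.11934675246094), np.float64(98.69517735156212)]
[[405.5 305.2]
 [427.4 298.9]
 [403.6 220.8]
 [379.4 227.9]] [404.0073307  263.17409824]
[401.76307472 264.02664404  68.24326784]
-9.692997366991948 [[0.168, 0.986, 0.002], [0.986, -0.168, -0.003], [-0.002, 0.003, -1.0]]
```

```bash
python3 -m creep '0 0 -4 0.25 0 -4 8.5;0 0 -4 0.25 0 -4 8.5;0 0 0 0 0 -4 8.5;0 0 0 0 0 -4 8.5;0 0 0 0 0 -2 8.5;0 0 0 0 0 -1.2 8.5;0 0 0 0 0 0 8.5;0 0 0 0 0 0 0;0 0 0 0 0 0 0;0 0 0 0 0 0 0'
python3 -m creep '0 0 0 0 0 0 0;0 0 0 0 0 0 0;0 0 0 0 0 0 0;0 0 0 0 0 0 0;0 0 0 0 0 0 0;0 0 0 0 0 0 0;0 0 0 0 0 0 0;0 0 0 0 0 0 0;0 0 0 0 0 0 0;0 0 0 0 0 0 0'
```

```text
time_s: 2.15
ee_pos: [402.6, 264.0, 65.6]
ee_rot: [0.0, 0.802, 0.597, 0.001]
wrist_force: [0.1, -0.5, 0.7]
grip_width: 0.509
grip_force: 0.0
time_s: 3.15
ee_pos: [402.3, 263.9, 65.4]
ee_rot: [0.0, 0.802, 0.597, 0.001]
wrist_force: [-1.5, -0.0, 6.1]
grip_width: 0.319
grip_force: 60.3
```

The grip is on 27 mm with 60 N, so the handle is held. Now I'll lift and go to a viewing spot short of the target.

```bash
python3 -m creep '0 0 0 0 0 -1 0;0 0 0 0 0 3 0;0 0 0 0 0 4 0;0 0 0 0 0 4 0;0 0 0 0.3 -4 2 0;0 0 0 0.3 -4.5 1 0;0 0 0 0.3 -4.5 1 0;0 0 0 0.3 -4.5 1 0;0 0 0 0.3 -4.5 0 0;0 0 0 0.3 -4.5 0 0' | head -0
python3 -m creep '0 0 0.5 0.3 -4 0 0;0 0 0.5 0.3 -4 0 0;0 0 0.5 0.3 -4 0 0;0 0 0.5 0.3 -4 0 0;0 0 0.3 0.3 -3 0 0;0 0 0 0 0 0 0;0 0 0 0 0 0 0;0 0 0 0 0 0 0;0 0 0 0 0 0 0;0 0 0 0 0 0 0'
python3 - <<'E'
from h import *
c=imaging.get_calibration("wrist"); im=imaging.capture("wrist"); cv2.imwrite("pics/w2.png",im[:,:,::-1]); np.save("w2.npy",c,allow_pickle=True)
print(telemetry.get_obs()["q"])
E
```

```text
time_s: 5.15
ee_pos: [434.6, -190.5, 214.3]
ee_rot: [-0.0, 0.79, 0.613, 0.0]
wrist_force: [-0.3, 0.4, -3.2]
grip_width: 0.317
grip_force: 71.5
[-6.64192637e-01 -3.64978359e-03  1.89517622e+00  5.45720547e-05
  1.24997416e+00 -4.13501806e-01]Exception ignored on flushing sys.stdout:
BrokenPipeError: [Errno 32] Broken pipe
```

View pics/w2.png

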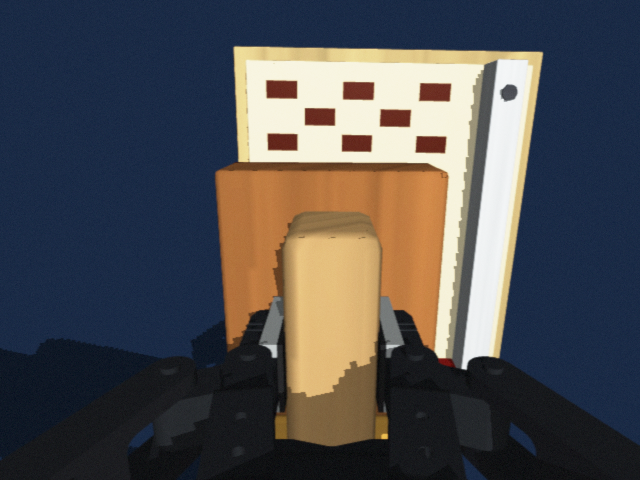

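The block is held square, its back edge running from (217,173) to (447,174). The rail's inner top edge runs (497,62)→(465,366), with the screw at (509,92). The stop is mostly hidden, with a bit of red at (450,362). I'll fit the stop box to its red mask in the fixed views and work out the in-hand offset.

```bash
python3 - <<'E'
from h import *
from scipy.optimize import minimize
from scipy.spatial.transform import Rotation as Ro
o=telemetry.get_obs(); q=o["ee_rot"]; M=Ro.from_quat([q[1],q[2],q[3],q[0]]).as_matrix(); tcp=o["ee_pos"]
print("tool y ang",np.degrees(np.arctan2(M[1,1],M[0,1])),tcp)
c=np.load("w2.npy",allow_pickle=True).item()
zb=tcp[2]-65.4
for nm,pts,z in(("top",[(217,174),(447,175)],zb+34),("bot",[(237,163),(437,163)],zb),("hand back top",[(286,237),(380,237)],zb+70)):
    A=[atz(c,p,z) for p in pts]; d=A[1]-A[0]; mid=(A[0]+A[1])/2-tcp[:2]
    print(nm,np.linalg.norm(d),np.degrees(np.arctan2(d[1],d[0])),"mid in tool y, -x..",mid@M[:2,1],mid@M[:2,0])
r=[atz(c,p,41) for p in((497,62),(465,366),(509,92))]; d=r[0]-r[1]; print("rail edge ang-90",np.degrees(np.arctan2(d[1],d[0]))-90,r)
ux=np.array([d[1],-d[0]])/np.linalg.norm(d); print("inner edge xproj",r[0]@ux,r[1]@ux,"screw",r[2]@ux)
cal={n:imaging.get_calibration(n) for n in("top","side")}; masks={}
for n in cal:
    im=cv2.imread(f"pics/{n}0.png"); h=cv2.cvtColor(im,cv2.COLOR_BGR2HSV)
    m=(((h[...,0]<6)|(h[...,0]>174))&(h[...,1]>150)&(h[...,2]>110)).astype(np.uint8)
    k,lab,st,_=cv2.connectedComponentsWithStats(m); p=(498,297) if n=="top" else (414,369)
    l=lab[p[1]-3:p[1]+3,p[0]-3:p[0]+3].max(); masks[n]=(lab==l); print(n,st[l])
box=np.array([[a*27.5,b*10,z] for a in(-1,1) for b in(-1,1) for z in(15,41)],float)
def cost(v,names,S=4):
    s=0
    R=np.array([[np.cos(v[2]),-np.sin(v[2])],[np.sin(v[2]),np.cos(v[2])]])
    for n in names:
        P3=np.c_[box[:,:2]@R.T+v[:2]*1.0,box[:,2]]
        uv=np.array([proj(cal[n],X) for X in P3]); hull=cv2.convexHull(((uv+.5)*S).astype(np.float32))
        im=np.zeros((480*S,640*S),np.uint8); cv2.fillConvexPoly(im,np.round(hull*16).astype(np.int32),1,shift=4)
        f=cv2.resize(im.astype(np.float32),(640,480),interpolation=cv2.INTER_AREA); s+=np.abs(f-masks[n]).sum()/masks[n].sum()
    return s
for names in(["top"],["side"],["top","side"]):
    b=min((minimize(cost,[x,y,-.269],args=(names,),method="Nelder-Mead",options=dict(initial_simplex=[[x,y,-.269],[x+6,y,-.269],[x,y+6,-.269],[x,y,-.22]],maxiter=120)) for x,y in((470,-332),(476,-340))),key=lambda r:r.fun)
    x,y,a=b.x; print(names,b.x.round(2),b.fun,"inner yproj (yaw -15.4)",(b.x[:2]@[.2656,.9641])+10)
E
```

```text
tool y ang -14.364512460108882 [ 434.62726028 -190.62290571  214.35608754]
top 80.16229278398653 -14.63347129853443 mid in tool y, -x.. 0.5641999799245071 51.69286750512726
bot 85.0101314519704 -14.386482737531939 mid in tool y, -x.. 2.7311916062998947 52.33467808023543
hand back top 25.88327574506843 -14.380578182548726 mid in tool y, -x.. 0.7766639992397253 39.03840298195818
rail edge ang-90 -14.656248146864826 [array([ 562.8818508 , -115.00898639]), array([ 507.36988574, -327.26822922]), array([ 567.82231845, -134.83437741])]
inner edge xproj 573.6658631684991 573.6658631684991 screw 583.4617797483584
top [491 285  14  26 240]
side [399 356  32  24 527]
['top'] [ 4.6997e+02 -3.3606e+02 -2.4000e-01] 0.6106770833333334 inner yproj (yaw -15.4) -189.17527176244485
['side'] [ 4.7402e+02 -3.3723e+02 -2.2000e-01] 0.1601043643263757 inner yproj (yaw -15.4) -189.22694936845727
['top', 'side'] [ 4.7312e+02 -3.3626e+02 -2.5000e-01] 0.7837988219481341 inner yproj (yaw -15.4) -188.5328185146659
```

The estimates agree: panel yaw about -15°, rail inner face at about 573 along panel-x, and home at about (479,-271). In the hand, the block's origin is 3 mm towards the stop from the TCP. I'll descend offset 25 mm from the rail and 20 mm from the stop.

```bash
python3 -m creep '0 0 -0.3 0.5 -1.05 -2.4 0;0 0 -0.3 0.5 -1.05 -2.4 0;0 0 0 0.5 -1.05 -2.4 0;0 0 0 0.5 -1.05 -2.4 0;0 0 0 0.55 -0.95 -2.1 0;0 0 0 0 0 -0.7 0;0 0 0 0 0 -0.4 0;0 0 0 0 0 0 0;0 0 0 0 0 0 0;0 0 0 0 0 0 0'
python3 - <<'E'
from h import *
im={n:imaging.capture(n)[:,:,::-1] for n in("top","side")}
def cr(i,x,y,w,h,W): return cv2.resize(i[y:y+h,x:x+w],(W,400),interpolation=cv2.INTER_CUBIC)
cv2.imwrite("pics/c3.png",np.hstack([cr(im["top"],360,230,160,160,400),cr(im["side"],290,230,180,180,400)]))
E
```

```text
time_s: 6.2
ee_pos: [460.6, -243.1, 87.4]
ee_rot: [0.001, 0.793, 0.609, 0.0]
wrist_force: [-0.3, 0.1, -3.1]
grip_width: 0.317
grip_force: 71.3
```

View pics/c3.png

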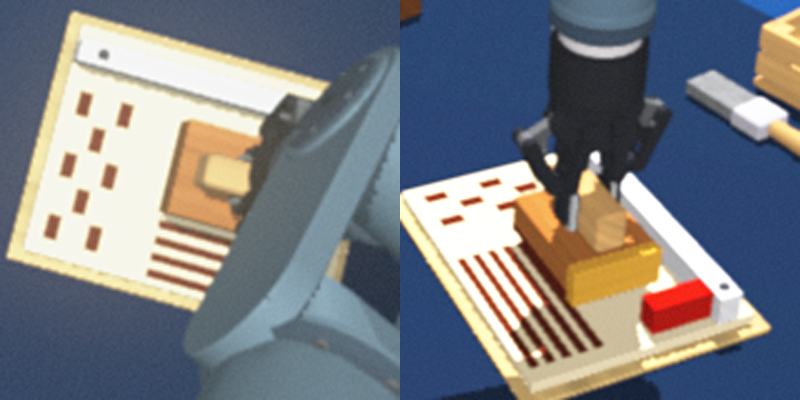

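The side view shows the block level above the panel, with gaps to the red stop at (678,305) and to the rail. I'll close most of both gaps while still clear of the panel, then feel for contact.

```bash
python3 -m creep '0 0 0 0 0 -0.3 0;0 0 0 -0.15 -0.5 -0.15 0;0 0 0 -0.15 -0.5 0 0;0 0 0 -0.1 -0.4 0 0;0 0 0 0.5 -0.13 0 0;0 0 0 0.5 -0.13 0 0;0 0 0 0.5 -0.13 0 0;0 0 0 0.4 -0.1 0 0;0 0 0 0 0 0 0;0 0 0 0 0 0 0'
python3 -m creep '0 0 0 -0.05 -0.2 0 0;0 0 0 0 0 0 0;0 0 0 0 0 0 0;0 0 0 0 0 0 0;0 0 0 0 0 0 0;0 0 0 0 0 0 0;0 0 0 0 0 0 0;0 0 0 0 0 0 0;0 0 0 0 0 0 0;0 0 0 0 0 0 0'
```

```text
time_s: 7.3
ee_pos: [475.1, -261.6, 81.7]
ee_rot: [-0.0, 0.793, 0.609, -0.0]
wrist_force: [-0.6, 0.2, -2.6]
grip_width: 0.316
grip_force: 71.4
time_s: 8.3
ee_pos: [474.6, -263.8, 81.8]
ee_rot: [0.0, 0.794, 0.609, -0.0]
wrist_force: [0.1, -0.5, -2.2]
grip_width: 0.316
grip_force: 71.4
```

```bash
python3 -m creep '0 0 0 -0.03 -0.1 0 0;0 0 0 -0.03 -0.1 0 0;0 0 0 0 0 0 0;0 0 0 0 0 0 0;0 0 0 0 0 0 0;0 0 0 0 0 0 0;0 0 0 0 0 0 0;0 0 0 0 0 0 0;0 0 0 0 0 0 0;0 0 0 0 0 0 0'
python3 -m creep '0 0 0 -0.03 -0.1 0 0;0 0 0 0 0 0 0;0 0 0 0 0 0 0;0 0 0 0 0 0 0;0 0 0 0 0 0 0;0 0 0 0 0 0 0;0 0 0 0 0 0 0;0 0 0 0 0 0 0;0 0 0 0 0 0 0;0 0 0 0 0 0 0'
```

```text
time_s: 9.3
ee_pos: [474.0, -265.8, 81.8]
ee_rot: [0.0, 0.794, 0.609, 0.0]
wrist_force: [-0.7, 0.4, -3.0]
grip_width: 0.32
grip_force: 71.4
time_s: 10.3
ee_pos: [473.7, -266.8, 81.8]
ee_rot: [0.0, 0.794, 0.608, -0.0]
wrist_force: [-0.6, 0.2, -2.4]
grip_width: 0.317
grip_force: 71.4
```

No contact with the stop yet, so I'll keep feeling.

```bash
python3 -m creep '0 0 0 -0.03 -0.1 0 0;0 0 0 0 0 0 0;0 0 0 0 0 0 0;0 0 0 0 0 0 0;0 0 0 0 0 0 0;0 0 0 0 0 0 0;0 0 0 -0.03 -0.1 0 0;0 0 0 0 0 0 0;0 0 0 0 0 0 0;0 0 0 0 0 0 0'
python3 - <<'E'
from h import *
im=imaging.capture("side")[:,:,::-1]
cv2.imwrite("pics/c4.png",cv2.resize(im[310:410,340:480],(700,500),interpolation=cv2.INTER_CUBIC))
E
```

```text
time_s: 11.3
ee_pos: [473.2, -268.3, 81.8]
ee_rot: [-0.0, 0.794, 0.609, 0.0]
wrist_force: [1.2, 4.7, -0.7]
grip_width: 0.319
grip_force: 71.6
```

View pics/c4.png

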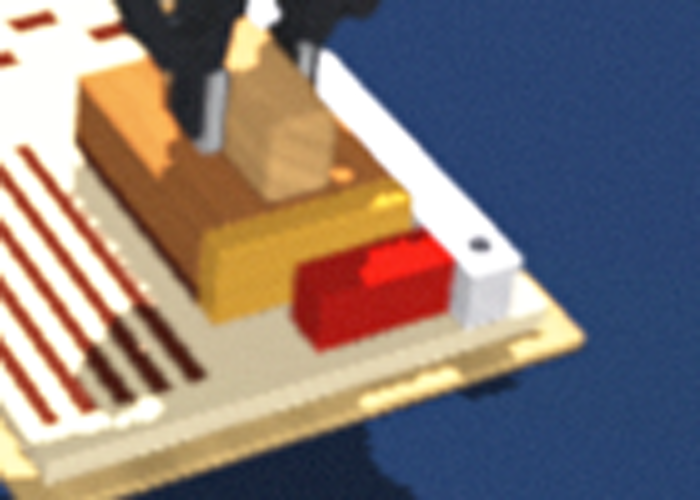

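The brass end touches the stop (+4.7 N in y), as the side crop shows. I'll back off a hair, then feel for the rail.

```bash
python3 -m creep '0 0 0 0.02 0.08 0 0;0 0 0 0.1 -0.03 0 0;0 0 0 0.1 -0.03 0 0;0 0 0 0.1 -0.03 0 0;0 0 0 0.1 -0.02 0 0;0 0 0 0 0 0 0;0 0 0 0 0 0 0;0 0 0 0 0 0 0;0 0 0 0 0 0 0;0 0 0 0 0 0 0'
python3 -m creep '0 0 0 0.1 -0.03 0 0;0 0 0 0 0 0 0;0 0 0 0 0 0 0;0 0 0 0 0 0 0;0 0 0 0 0 0 0;0 0 0 0 0 0 0;0 0 0 0 0 0 0;0 0 0 0 0 0 0;0 0 0 0 0 0 0;0 0 0 0 0 0 0'
```

```text
time_s: 12.35
ee_pos: [477.4, -269.3, 81.9]
ee_rot: [0.0, 0.794, 0.608, -0.0]
wrist_force: [0.9, -0.1, -3.7]
grip_width: 0.316
grip_force: 71.4
time_s: 13.35
ee_pos: [478.3, -269.4, 81.8]
ee_rot: [0.0, 0.794, 0.608, 0.0]
wrist_force: [0.0, 0.4, -3.2]
grip_width: 0.32
grip_force: 71.4
```

```bash
python3 -m creep '0 0 0 0.1 -0.03 0 0;0 0 0 0 0 0 0;0 0 0 0 0 0 0;0 0 0 0 0 0 0;0 0 0 0 0 0 0;0 0 0 0.05 -0.01 0 0;0 0 0 0 0 0 0;0 0 0 0 0 0 0;0 0 0 0 0 0 0;0 0 0 0 0 0 0'
python3 -m creep '0 0 0 0.08 -0.02 0 0;0 0 0 0 0 0 0;0 0 0 0 0 0 0;0 0 0 0 0 0 0;0 0 0 0 0 0 0;0 0 0 0 0 0 0;0 0 0 0 0 0 0;0 0 0 0 0 0 0;0 0 0 0 0 0 0;0 0 0 0 0 0 0'
```

```text
time_s: 14.35
ee_pos: [479.0, -269.6, 81.7]
ee_rot: [-0.001, 0.794, 0.609, -0.0]
wrist_force: [-6.1, 0.7, 1.1]
grip_width: 0.319
grip_force: 71.9
time_s: 15.35
ee_pos: [479.1, -269.6, 81.5]
ee_rot: [-0.002, 0.793, 0.609, -0.001]
wrist_force: [-8.3, 1.5, 3.5]
grip_width: 0.32
grip_force: 72.2
```

Rail contact at about 8 N. I'll ease that slightly, lower onto the panel, then press.

```bash
python3 -m creep '0 0 0 -0.1 0.03 0 0;0 0 0 0 0 0 0;0 0 0 0 0 -0.05 0;0 0 0 0 0 -0.05 0;0 0 0 0 0 -0.05 0;0 0 0 0 0 0 0;0 0 0 0 0 0 0;0 0 0 0 0 0 0;0 0 0 0 0 0 0;0 0 0 0 0 0 0'
python3 -m creep '0 0 0 0 0 -0.05 0;0 0 0 0 0 0 0;0 0 0 0 0 0 0;0 0 0 0 0 0 0;0 0 0 0.05 -0.01 0 0;0 0 0 0 0 0 0;0 0 0 0 0 0 0;0 0 0 0 0 0 0;0 0 0 0 0 0 0;0 0 0 0 0 0 0'
```

```text
time_s: 16.35
ee_pos: [479.0, -269.5, 80.2]
ee_rot: [-0.001, 0.794, 0.609, -0.0]
wrist_force: [-6.3, 2.2, 1.3]
grip_width: 0.314
grip_force: 72.1
time_s: 17.35
ee_pos: [479.1, -269.5, 79.8]
ee_rot: [-0.001, 0.793, 0.609, -0.001]
wrist_force: [-8.7, 1.7, 2.6]
grip_width: 0.319
grip_force: 72.5
```

```bash
python3 -m creep '0 0 0 0 0 -0.05 0;0 0 0 0 0 0 0;0 0 0 0 0 0 0;0 0 0 0 0 -0.05 0;0 0 0 0 0 0 0;0 0 0 0 0 0 0;0 0 0 0 0 0 0;0 0 0 0 0 0 0;0 0 0 0 0 0 0;0 0 0 0 0 0 0'
python3 -m creep '0 0 0 0 0 -0.1 0;0 0 0 0 0 0 0;0 0 0 0 0 0 0;0 0 0 0 0 0 0;0 0 0 0 0 0 0;0 0 0 0 0 0 0;0 0 0 0 0 0 0;0 0 0 0 0 0 0;0 0 0 0 0 0 0;0 0 0 0 0 0 0'
```

```text
time_s: 18.35
ee_pos: [479.0, -269.4, 78.7]
ee_rot: [-0.001, 0.793, 0.609, -0.001]
wrist_force: [-8.3, 1.0, 2.5]
grip_width: 0.319
grip_force: 72.4
time_s: 19.35
ee_pos: [479.0, -269.4, 77.6]
ee_rot: [-0.001, 0.793, 0.609, -0.001]
wrist_force: [-7.4, 1.9, 1.1]
grip_width: 0.318
grip_force: 72.3
```

In the lift call my first row went 10 mm down by mistake, so the fingers slid down the handle and the panel contact will come at a lower TCP. I'll continue gently.

```bash
python3 -m creep '0 0 0 0 0 -0.05 0;0 0 0 0 0 0 0;0 0 0 0 0 0 0;0 0 0 0 0 -0.05 0;0 0 0 0 0 0 0;0 0 0 0 0 0 0;0 0 0 0 0 0 0;0 0 0 0 0 0 0;0 0 0 0 0 0 0;0 0 0 0 0 0 0'
python3 -m creep '0 0 0 0 0 -0.1 0;0 0 0 0 0 0 0;0 0 0 0 0 0 0;0 0 0 0 0 0 0;0 0 0 0 0 0 0;0 0 0 0 0 0 0;0 0 0 0 0 0 0;0 0 0 0 0 0 0;0 0 0 0 0 0 0;0 0 0 0 0 0 0'
```

```text
time_s: 20.35
ee_pos: [479.0, -269.4, 76.6]
ee_rot: [-0.001, 0.794, 0.609, -0.001]
wrist_force: [-7.8, 2.2, 1.7]
grip_width: 0.32
grip_force: 72.4
time_s: 21.35
ee_pos: [479.1, -269.4, 75.6]
ee_rot: [-0.001, 0.794, 0.609, -0.001]
wrist_force: [-8.5, 2.1, 1.7]
grip_width: 0.317
grip_force: 72.3
```

```bash
python3 -m creep '0 0 0 0 0 -0.05 0;0 0 0 0 0 -0.05 0;0 0 0 0 0 0 0;0 0 0 0 0 -0.05 0;0 0 0 0 0 0 0;0 0 0 0 0 0 0;0 0 0 0 0 0 0;0 0 0 0 0 0 0;0 0 0 0 0 0 0;0 0 0 0 0 0 0'
python3 - <<'E'
from h import *
im=imaging.capture("side")[:,:,::-1]
cv2.imwrite("pics/c5.png",cv2.resize(im[310:410,340:480],(700,500),interpolation=cv2.INTER_CUBIC))
E
```

```text
time_s: 22.35
ee_pos: [479.0, -269.5, 75.2]
ee_rot: [-0.001, 0.793, 0.609, -0.001]
wrist_force: [-11.8, 4.3, 11.9]
grip_width: 0.315
grip_force: 73.5
```

View pics/c5.png

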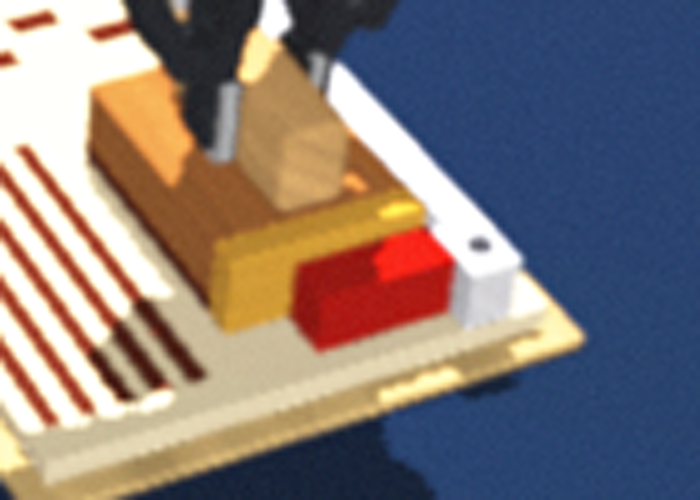

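The block now sits on the panel, flush along the rail and against the stop. The push is about 12 N into the rail and 12–14 N down. I'll hold one second to check it's steady.

```bash
python3 -m creep '0 0 0 0 0 0 0;0 0 0 0 0 0 0;0 0 0 0 0 0 0;0 0 0 0 0 0 0;0 0 0 0 0 0 0;0 0 0 0 0 0 0;0 0 0 0 0 0 0;0 0 0 0 0 0 0;0 0 0 0 0 0 0;0 0 0 0 0 0 0'
python3 - <<'E'
from h import *
f=[]
for i in range(5): imaging.capture("top"); f.append(telemetry.get_obs()["wrist_force"])
print(np.round(f,1).tolist())
E
```

```text
time_s: 23.4
ee_pos: [479.0, -269.4, 75.2]
ee_rot: [-0.001, 0.793, 0.609, -0.001]
wrist_force: [-11.9, 3.8, 11.7]
grip_width: 0.321
grip_force: 73.5
[[-12.6, 4.0, 12.2], [-12.4, 4.0, 11.5], [-12.9, 2.6, 11.7], [-13.5, 4.7, 11.9], [-12.6, 3.6, 11.9]]
```

Both forces are steady, so I'm handing in.

```bash
python3 -c "
from bench import env; print(env.close_job())"
```

```text
the job is handed in; nothing more can be done
None
```

The job is handed in (no verdict was shown): the brass-ended block lies on the panel, flush along the rail and against the stop, still held with a steady push of about 12–13 N into the rail and 12 N down; one mistyped 10 mm downward row before the lift slid the fingers about 6 mm down the handle, which I allowed for in the placing.

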